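Drift the tamping stand's bolt holes into line and fit the bolt

ROBOT

A 7-joint arm with a two-finger parallel gripper is mounted at the origin on the work surface. World frame = base frame: x ahead of the robot, y to its left, z up, the work surface at z = 0. Lengths are in m, angles in degrees, forces in N, time in s.
With the tool pointing down it reaches from about 0.35 to 0.9 m from the base axis. Payload 8.1 kg.
Tool frame: the origin (TCP) lies at the very end of the fingers, on their centre line; the grasp point (between the pads) lies 19 mm behind it (grip_point_offset is the distance from the TCP to the grasp point, in m); z points along the fingers, y is the line along which they close (so a half turn about z gives the same grasp; the last joint's range is limited). The gripper opens to 92 mm and grips with 3 to 60 N. Pads are 19 mm wide; open, the fingers measure 130 mm over their backs; the gripper's body (75 mm by 190 mm) begins 47 mm behind the grasp point.
Start: joints at [-5.879, 24.895, 1.432, 90.138, -0.665, 64.973, -4.303], TCP at [0.625, -0, 0.227] pointing down, gripper open.
Joint ranges: [-149.89, 149.89], [-25.12, 119.58], [-72.63, 75.52], [4.76, 147.25], [-75.54, 255.54], [6.69, 114.76], [-157.13, 157.13]. Speed limits (degrees/s): [127.2, 127.2, 172.46, 172.46, 180, 180, 180].

INTERFACE

Orientations are given as [roll, pitch, yaw] about the fixed x, y, z axes, in that order (R = Rz(yaw) Ry(pitch) Rx(roll)).
In Python, from cell import * gives the robot as it stands.
- The arm moves only by the shell command python3 -m jog 'ROWS' [FORCE]. ROWS is text: rows parted by semicolons, each of 7 numbers parted by spaces: the turn, a rotation vector about the tool's x, y, z in rad, then the shift along the tool's x, y, z in m, then the gripper's target within -1 to 1 (fully open at 1, half-way at 0, shut at -1). A call has 1 to 12 rows; each row shifts and turns the commanded pose from where the row before left it, along the tool's axes as they then stand; what a row does not reach is not made up. A row lasts 1/12 s, in which the tool goes at most 41.7 mm and 7.16 degrees, less where a joint would pass 70% of its speed; a pose out of reach is approached as far as the arm can. A call is refused whole if a number of a shift passes 0.0417 or a number of a turn 0.125, either way. A call with a gripper value outside its range is refused whole. The fingers move at their own pace and stop on an object; FORCE is the grip in N (left out, the last holds). Time passes only in rows, so rows that do not move let the fingers close. It gives the time, the measured TCP pose, the force, the opening and the grip force at its end, in the units of the state.
- sense(): the state, without advancing time (a new reading comes with each control period).
- capture(name): name is "scene" or "side" or "wrist"; returns the picture (400x640x3 uint8, red, green, blue); there is no depth.
- calibration(name): a dict with "mtx" (3x3 intrinsics, pixels), "pose" (4x4, takes a point from camera to world coordinates). Camera axes: x right, y down, z forward; pixel columns grow to the right and rows downward; lengths in m; the calibration is good to about 2 mm. A picture is of the moment at which its call begins: read the wrist's pose just before it. calibration takes no time and is no camera call; for the wrist camera it gives the pose at the moment of the call.
- hand_in(): hands the job in; it is judged then, once.
The state is a dict: "time_s": time; "q": joint angles; "qd": joint speeds; "tau": joint torques, N m; "ee_pos": TCP position; "ee_rot": TCP orientation; "ft_force": force on the tool from outside, world axes, zero at the start; "ft_torque": the same for the moment, N m; "gripper_width": opening from 0.0 (shut) to 1.0 (fully open); "finger_force": force on a finger pad.
Only numpy, scipy, OpenCV 4.12 (cv2) and the standard library are available. Lean on these libraries where they do the work, as an engineer would, in place of code of your own. Each camera call takes 0.05 s, during which the arm holds its last target. There are 200 camera calls.

TASK

The top plate of the tamping stand has swung round on its first bolt, so its open hole no longer lines up with the hole in the base. Work the tapered drift down through both holes until its shoulder rests on the plate to bring them into line, moving the plate with the drift rather than with the gripper, then stand the drift back in its own wooden block and drop the bolt fully home through plate and base. Leave the other things on the counter where they are.

Things in the scene. Friction and masses are not known exactly. Their poses are not given: they have to be found in the camera images.
- stand: Tamping stand fixed to the counter: dark steel base 90 mm (its x) by 210 mm (its y) by 60 mm tall, on a 2 mm leather mat, origin under its centre. An aluminium top plate lies on it. Base and plate do not move up or down.
- base_hole (a point): Centre of the base's bolt hole at the base's top face (z 60 mm), 65 mm from the stand's centre along its +y. Vertical hole of 24.5 mm, open all the way down to the counter; partly hidden by the plate while the holes are out of line. Its axes are those of the stand.
- plate_hole (a point): Centre of the plate's bolt hole (vertical, 24.5 mm) at the plate's top face (z 70 mm). The aluminium plate is 76 x 190 x 10 mm, with a 3 mm tall, 56 mm rubber pad in its middle and the head of its first bolt (12 mm tall) at the other end. It turns stiffly about that bolt, which is 130 mm from both holes, and stays where left; about 3 N sideways at the hole moves it.
- plate (a joint): Angle of the plate about its first bolt (rad). 0: the two holes are exactly in line; positive: the plate's hole lies off towards the stand's -x by 130 mm x the angle (it starts about 8 to 11 mm off). Stops at -0.04 and 0.12.
- drift: Tapered drift, 145 mm long, 0.22 kg, standing handle up in one of the two blocks. Origin on its axis at the underside of its steel shoulder (36 mm wide, 8 mm thick); z points up. Above it a round wooden handle, 32 mm thick from 8 to 66 mm above the origin, rounded to its top at 80 mm. It goes home in the stand, shoulder on the plate (origin at z 70 mm), only with the holes in line to about 2 mm.
- drift_tip (a point): Centre of the drift's flat 8 mm tip, on its axis, 65 mm below its origin. The steel below the shoulder is straight, 22 mm thick, for the first 20 mm and then tapers evenly to this tip.
- bolt: Bolt, standing head up in the other wooden block. Origin on its axis at the underside of its round fluted steel head (42 mm wide, 46 mm tall); z points up through the head. Plain steel shank 20 mm thick, 55 mm long below the origin, nearly blunt (1.5 mm edge), no thread. About 0.25 kg. Home with the head's underside on the plate (origin at z 70 mm).
- block_a: Wooden block fixed to the counter, 80 x 80 x 75 mm, with a vertical 27 mm hole right through its centre; origin under its centre. The drift starts in this block with its shoulder on the block's top (origin at z 75 mm) and belongs there. The block may be on the left or on the right.
- block_b: The same sort of wooden block, 80 x 80 x 75 mm with a 27 mm through hole in its centre; origin under its centre. The bolt starts in this one, its head on the block's top (origin at z 75 mm).
- tamper: Bystander: coffee tamper, wooden grip on a round 58 mm foot, 90 mm tall, standing; origin under its centre
- portafilter: Bystander: portafilter lying flat: 70 mm steel cup, 30 mm tall, with a wooden handle that reaches 175 mm along its own -y; origin under the cup
- tin: Bystander: flat round tin, 72 mm across, 50 mm tall; origin under its centre
- cup: Bystander: white mug, 76 mm across, 60 mm tall, handle at its +y; origin under its centre
- jug: Bystander: steel milk jug, 84 mm across, 100 mm tall, handle at its +y; origin under its centre
- brush: Bystander: grinder brush 170 mm long, lying along its own x; origin under its middle
- saucer: Bystander: white saucer, 130 mm across, 18 mm tall; origin under its centre
Things that resemble listed ones, but are neither listed nor needed, are in the scene too. What is shaped like the drift but purple or yellow is not meant. What is shaped like the block_a but purple is not meant.

How it is judged:
By the outcome, as a careful person would: the job done as asked, in the order asked, and still so for the second after the job is handed in, with the robot touching nothing.
It also fails if it takes over 72 s, if anything falls off the work surface, if the arm or the gripper's body presses on something with over 40 N, if the wrist force passes 120 N, or if a joint passes its speed limit or range.

## Working session

There is one attempt and no reset: what is moved stays moved. The work goes in short steps, Python scripts to look and compute and a shell command to move; the robot and the scene stay as the last step left them, time stands still between calls to the robot, and variables do not carry over. Pictures are saved under pics/ and viewed, at most 13 in all, crops included, and the job is handed in when it is done.

```bash
mkdir -p pics; cat > h.py <<'E'
from cell import *
import numpy as np, cv2
def ray(name,u,v,z):
    c=calibration(name);K=np.array(c["mtx"]);T=np.array(c["pose"])
    d=T[:3,:3]@np.linalg.solve(K,[u,v,1]);o=T[:3,3]
    return (o+d*(z-o[2])/d[2]).round(4)
def proj(name,p):
    c=calibration(name);K=np.array(c["mtx"]);T=np.linalg.inv(np.array(c["pose"]))
    q=K@(T[:3,:3]@np.array(p)+T[:3,3]);return (q[:2]/q[2]).round(1)
def save(name,f,crop=None,s=1):
    im=capture(name)[:,:,::-1]
    if crop: im=im[crop[1]:crop[3],crop[0]:crop[2]]
    cv2.imwrite("pics/"+f,cv2.resize(im,None,fx=s,fy=s,interpolation=cv2.INTER_CUBIC))
E
python3 - <<'E'
from h import *
save("scene","s1.png",None,1.25);save("side","d1.png",None,1.25)
for n in("scene","side","wrist"): print(n,np.array(calibration(n)["pose"]).round(3).tolist(),np.array(calibration(n)["mtx"]).round(0).tolist())
s=sense();print(s["ee_pos"],s["ee_rot"],s["time_s"],grip_point_offset if 'grip_point_offset' in globals() else '')
E
```

```text
scene [[0.569, 0.664, -0.485, 1.093], [0.822, -0.467, 0.326, -0.345], [-0.01, -0.584, -0.812, 0.922], [0.0, 0.0, 0.0, 1.0]] [[405.0, 0.0, 317.0], [0.0, 405.0, 195.0], [0.0, 0.0, 1.0]]
side [[0.808, -0.33, 0.488, -0.085], [-0.59, -0.434, 0.681, -0.945], [-0.013, -0.838, -0.545, 0.818], [0.0, 0.0, 0.0, 1.0]] [[441.0, 0.0, 317.0], [0.0, 441.0, 198.0], [0.0, 0.0, 1.0]]
wrist [[1.0, -0.001, -0.0, 0.625], [-0.001, -0.958, -0.286, 0.078], [-0.0, 0.286, -0.958, 0.384], [0.0, 0.0, 0.0, 1.0]] [[327.0, 0.0, 318.0], [0.0, 327.0, 204.0], [0.0, 0.0, 1.0]]
[ 6.24547175e-01 -6.43799569e-05  2.26029762e-01] [-1.79919767e+02  9.63336684e-03  8.99962148e+01] 0.1 0.0188
```

View pics/s1.png

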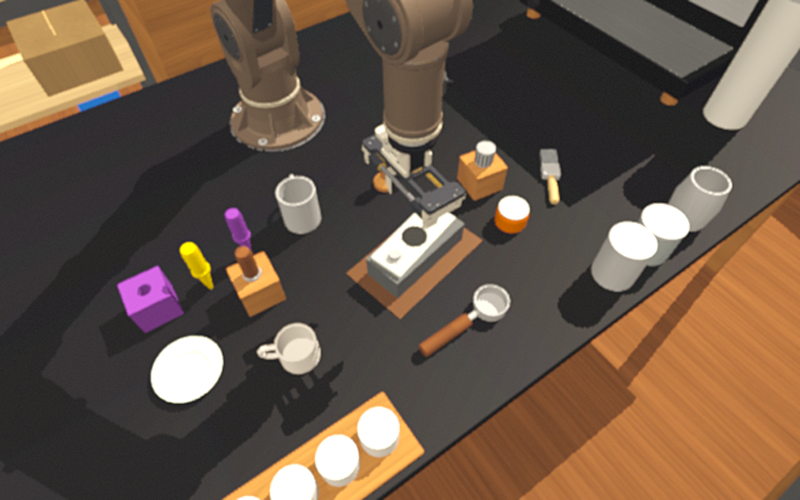

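View pics/d1.png

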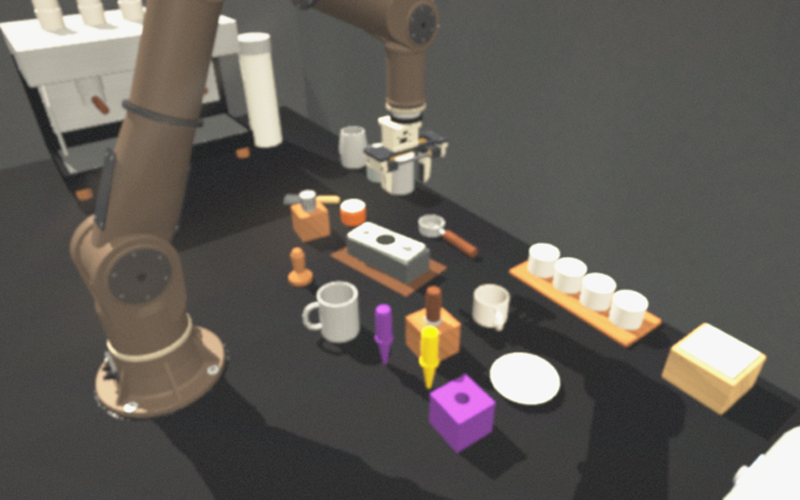

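The scene view (800 px wide) shows these drift-like things: the brown-handled drift in an orange block at (247,265), a purple one at (238,228) and a yellow one at (197,265). The block-like things are the drift's orange block at (256,285), the bolt's orange block at (483,172) and a purple block at (150,300). By the description I choose the brown drift in its orange block. The bolt is at (485,155) and the stand is at (415,250). Next is a close crop to check that choice.

```bash
python3 - <<'E'
from h import *
A=capture("scene")[:,:,::-1];B=capture("side")[:,:,::-1]
def t(im,x,y,s=4): 
    return cv2.resize(im[y:y+72,x:x+66],None,fx=s,fy=s,interpolation=cv2.INTER_CUBIC)
def t2(im,x,y): return cv2.resize(im[y:y+96,x:x+88],None,fx=3,fy=3,interpolation=cv2.INTER_CUBIC)
cv2.imwrite("pics/c1.png",np.vstack([np.hstack([t(A,172,187),t2(A,288,160),t(A,352,100)]),np.hstack([t(B,317,222),t2(B,265,155),t(B,220,140)])]))
E
```

```text
(no output)
```

View pics/c1.png

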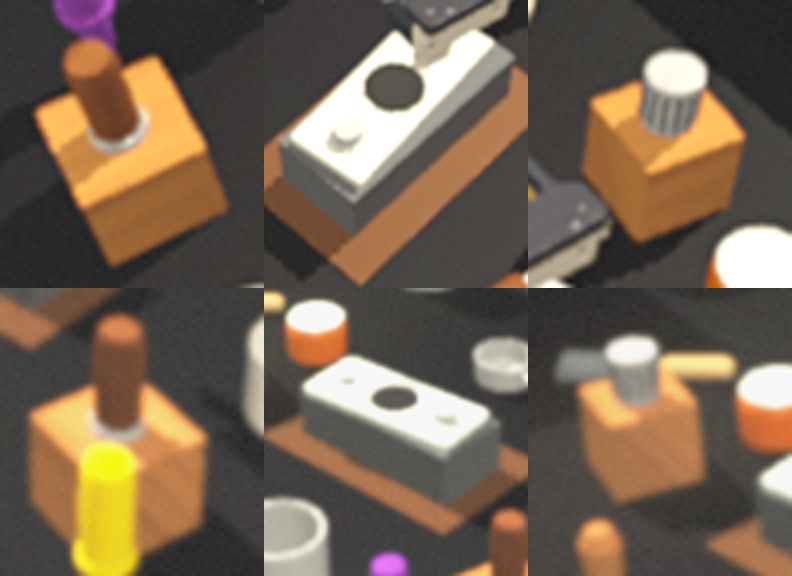

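```bash
python3 - <<'E'
from h import *
for n,l in {"scene":[("blkA",202.5,220.2,.075),("dtop",193.5,199,.15),("bolt",389,118,.121),("pad",331.7,189.3,.073),("bhead",315,204.3,.082),
 ("basecorner",288+20/3,160+140/3,.06),("basecorner2",288+90/3,160+200/3,.06),("basec3",288+250/3,160+62/3,.06),("matcorner",288+98/3,160+285/3,.002)],
 "side":[("blkA",346.6,256.7,.075),("bolt",246.2,154.8,.121),("pad",308.7,191.7,.073),("hole",293,185.7,.07),("bhead",325.3,198.3,.082),("matc",265+180/3,155+245/3,.002),("matL",265,155+147/3,.002)]}.items():
  for a,u,v,z in l: print(n,a,ray(n,u,v,z))
E
```

```text
scene blkA [ 0.4868 -0.2811  0.075 ]
scene dtop [ 0.4746 -0.2787  0.15  ]
scene bolt [0.5108 0.2943 0.121 ]
scene pad [0.5923 0.0372 0.073 ]
scene bhead [ 0.6116 -0.0288  0.082 ]
scene basecorner [ 0.575  -0.0675  0.06  ]
scene basecorner2 [ 0.6587 -0.0525  0.06  ]
scene basec3 [0.6225 0.1471 0.06  ]
scene matcorner [ 0.7021 -0.075   0.002 ]
side blkA [ 0.4783 -0.2859  0.075 ]
side bolt [0.5062 0.2907 0.121 ]
side pad [0.5829 0.0302 0.073 ]
side hole [0.5661 0.095  0.07  ]
side bhead [ 0.5934 -0.0431  0.082 ]
side matc [ 0.54  -0.112  0.002]
side matL [0.4864 0.1487 0.002 ]
```

```bash
python3 -c "
from h import *
save('wrist','w0.png',None,1.25);np.save('w0.npy',calibration('wrist')['pose'])"
python3 -m jog '0 0 0 -0.0314 -0.0158 0 1;0 0 0 -0.0314 -0.0158 0 1;0 0 0 -0.0314 -0.0158 0 1;0 0 0 -0.0314 -0.0158 0 1;0 0 0 -0.0314 -0.0158 0 1;0 0 0 -0.0314 -0.0158 0 1;0 0 0 -0.0314 -0.0158 0 1;0 0 0 -0.0314 -0.0158 0 1;0 0 0 -0.0314 -0.0158 0 1;0 0 0 0 0 0 1;0 0 0 0 0 0 1'
python3 -c "
from h import *
s=sense();print(s['ee_pos'],s['ee_rot'])
save('wrist','w1.png',None,1.25)
p=lambda x:(proj('wrist',x)*1.25)
print(p([.482,-.283,.155]),p([.482,-.283,.075]))"
```

```text
time_s: 1.17
ee_pos: [0.4813, -0.285, 0.2268]
ee_rot: [-180.0, 0.0, 89.7]
ft_force: [-1.2, 1.1, -0.6]
gripper_width: 0.997
finger_force: 0.0
[ 0.48134056 -0.28500439  0.22678313] [-1.79981462e+02  4.05499931e-02  8.97135281e+01]
[395.375 270.25 ] [395.875 237.375]
```

View pics/w0.png

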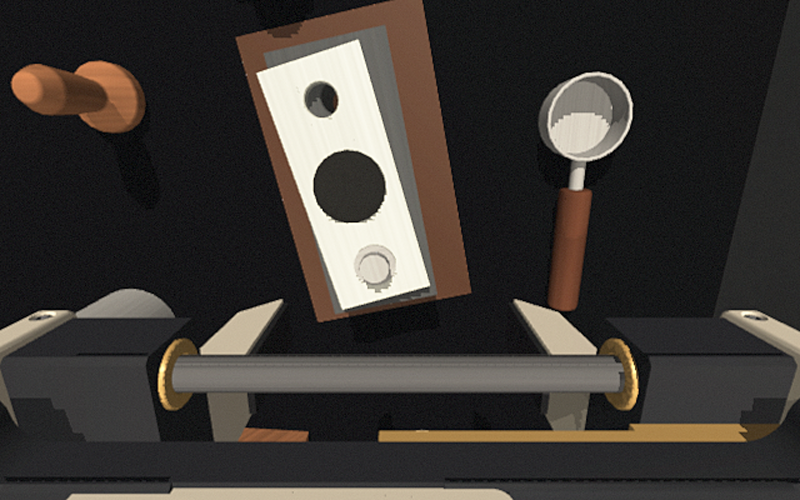

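View pics/w1.png

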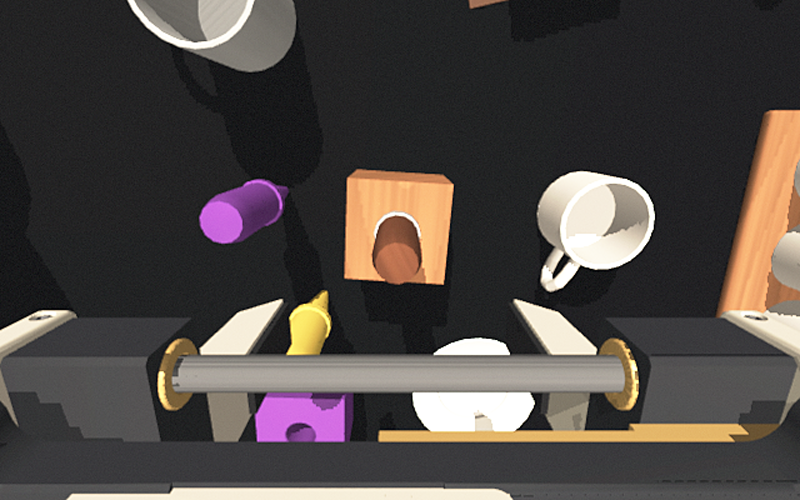

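The start wrist view shows the plate hole at (321,100) with the base hole peeking out at its right, the pad at (349,186), the pivot bolt head at (375,267) and the mat corners at (235,37), (423,-2), (470,293) and (318,322). The second view shows block A's top centred at (397,231), the drift's top at (398,265), and the purple drift clear to the left with its top at (222,222).

```bash
python3 - <<'E'
from h import *
r=lambda u,v,z: ray('wrist',u/1.25,v/1.25,z)
print('blk',r(397,231,.075),'top',r(398,265,.155),'purple',r(222,222,.145),r(265,192,.06),'yellow',r(308,325,.1))
e=r(345,278,.075)-r(347,178,.075);print('blkyaw',np.degrees(np.arctan2(e[1],e[0])))
T=np.load('w0.npy');K=np.array(calibration('wrist')['mtx'])
def q(u,v,z):
    d=T[:3,:3]@np.linalg.solve(K,[u/1.25,v/1.25,1]);o=T[:3,3];return (o+d*(z-o[2])/d[2]).round(4)
m=[q(*c,.002) for c in((235,37),(423,-2),(470,293),(318,322))];print('mat',m,np.mean(m,0))
for a,b in((0,3),(1,2)):
    d=m[a]-m[b];print('yaw',np.degrees(np.arctan2(-d[0],d[1])),np.linalg.norm(d))
h=q(321,100,.07);p=q(375,262,.07);bh=q(374.5,268,.082);pad=q(349,186,.073)
print('hole',h,'head',bh,'pad',pad,np.linalg.norm((h-bh)[:2]))
b=[q(387,26,.06),q(440,292,.06),q(265,50,.06)];d=b[0]-b[1];print(b,'baseyaw',np.degrees(np.arctan2(-d[0],d[1])))
pl=[q(258,73,.07),q(358,40,.07),q(429,287,.07),q(341,311,.07)];print('plate',pl,np.mean(pl,0))
for a,c in((0,3),(1,2)):
    d=pl[a]-pl[c];print('plyaw',np.degrees(np.arctan2(-d[0],d[1])),np.linalg.norm(d))
E
```

```text
blk [ 0.4829 -0.2779  0.075 ] top [ 0.4835 -0.2798  0.155 ] purple [ 0.3784 -0.2557  0.145 ] [ 0.3783 -0.2494  0.06  ] yellow [ 0.4145 -0.3457  0.1   ]
blkyaw -93.3115351486812
mat [array([0.4886, 0.1557, 0.002 ]), array([0.6466, 0.1845, 0.002 ]), array([ 0.6983, -0.0761,  0.002 ]), array([ 0.5437, -0.1079,  0.002 ])] [0.5943  0.03905 0.002  ]
yaw 11.806475119713685 0.26929717785376067
yaw 11.221114993691966 0.26567884748319726
hole [0.5703 0.1009 0.07  ] head [ 0.6075 -0.0229  0.082 ] pad [0.5887 0.0395 0.073 ] 0.12926824822824823
[array([0.6181, 0.1508, 0.06  ]), array([ 0.6616, -0.0518,  0.06  ]), array([0.53  , 0.1354, 0.06  ])] baseyaw 12.11793107400104
plate [array([0.5266, 0.1188, 0.07  ]), array([0.5981, 0.1399, 0.07  ]), array([ 0.6513, -0.0434,  0.07  ]), array([ 0.5781, -0.0648,  0.07  ])] [0.588525 0.037625 0.07    ]
plyaw 15.668866047835609 0.19068615576386239
plyaw 16.184556455904804 0.19086416635921996
```

```bash
python3 -m jog '0 0 0 0.006 0.0017 0.02 1;0 0 0 0 0 0.03 1;0 0 0 0 0 0.03 1;0 0 0 0 0 0.03 1;0 0 0 0 0 0.019 1;0 0 0 0 0 0 1;0 0 0 0 0 0 -1;0 0 0 0 0 0 -1;0 0 0 0 0 0 -1;0 0 0 0 0 0 -1;0 0 0 0 0 0 -1;0 0 0 0 0 0 -1' 40
```

```text
time_s: 2.22
ee_pos: [0.4849, -0.2768, 0.0985]
ee_rot: [179.9, 0.0, 90.0]
ft_force: [-1.0, -0.1, -0.6]
gripper_width: 0.613
finger_force: 0.0
```

```bash
python3 -m jog '0 0 0 -0.001 0 0 -1;0 0 0 0 0 0 -1;0 0 0 0 0 0 -1;0 0 0 0 0 0 -1;0 0 0 0 0 0 -1;0 0 0 0 0 0 -1' 40
```

```text
time_s: 2.72
ee_pos: [0.4837, -0.2776, 0.0976]
ee_rot: [-179.9, -0.0, 90.0]
ft_force: [-3.6, -0.5, 3.8]
gripper_width: 0.342
finger_force: 39.9
```

```bash
python3 -m jog '0 0 0 0 0 -0.02 -1;0 0 0 0 0 -0.035 -1;0 0 0 0 0 -0.035 -1;0 0 0 0 0 -0.03 -1;0 0 0 0 0 0 -1;0 0 0 0 0 0 -1' 40
python3 -m jog '0 0 0 0.036 0.0088 0 -1;0 0 0 0.036 0.0088 0 -1;0 0 0 0.036 0.0088 0 -1;0 0 0 0.036 0.0088 0 -1;0 0 0 0.036 0.0088 0 -1;0 0 0 0.036 0.0088 0 -1;0 0 0 0.036 0.0088 0 -1;0 0 0 0.036 0.0088 0 -1;0 0 0 0.036 0.0088 0 -1;0 0 0 0.036 0.0088 0 -1;0 0 0 0.019 0.004 0 -1;0 0 0 0 0 0 -1'
python3 -m jog '0 0 0 0 0 0.02 -1;0 0 0 0 0 0 -1;0 0 0 0 0 0 -1'
python3 - <<'E'
from h import *
s=sense();print(s['ee_pos'],s['ee_rot'],s['ft_force'])
A=capture("scene")[:,:,::-1];B=capture("side")[:,:,::-1];W=capture("wrist")[:,:,::-1]
c=lambda im,x,y,w,h,f:cv2.resize(im[y:y+h,x:x+w],None,fx=f,fy=f,interpolation=cv2.INTER_CUBIC)
x=np.array([.5757,.1022,.09]);a=proj('scene',x).astype(int);b=proj('side',x).astype(int);w=proj('wrist',x).astype(int)
print(a-50,b-50)
cv2.imwrite('pics/c2.png',np.vstack([np.hstack([c(A,a[0]-50,a[1]-50,100,72,4),c(B,b[0]-50,b[1]-50,100,72,4)]),c(W,160,100,320,124,2.5)]))
t=s['ee_pos']
for z in(.0,.048,.06,.07,.09): print(z,[ (proj(n,[t[0],t[1]-.001,z])) for n in('scene','side','wrist')])
E
```

```text
time_s: 3.22
ee_pos: [0.4858, -0.278, 0.2193]
ee_rot: [179.8, 0.1, 90.0]
ft_force: [0.1, 1.2, -3.2]
gripper_width: 0.337
finger_force: 39.9
time_s: 4.22
ee_pos: [0.5758, 0.1084, 0.2155]
ee_rot: [-179.8, -0.2, 90.5]
ft_force: [0.0, 0.4, -3.1]
gripper_width: 0.345
finger_force: 39.9
time_s: 4.47
ee_pos: [0.575, 0.1005, 0.1957]
ee_rot: [-179.7, 0.1, 90.0]
ft_force: [0.0, -0.3, -1.5]
gripper_width: 0.34
finger_force: 39.9
[0.57499913 0.10051088 0.19567401] [-1.79746142e+02  7.61108355e-02  8.99725414e+01] [ 0.04455893 -0.27749487 -1.47662865]
[298 120] [244 128]
0.0 [array([345.5, 190.5]), array([295.4, 202.1]), array([315.8, 180.8])]
0.048 [array([346.3, 180. ]), array([294.8, 190. ]), array([315.5, 191.5])]
0.06 [array([346.5, 177.3]), array([294.6, 186.9]), array([315.4, 194.7])]
0.07 [array([346.7, 175. ]), array([294.5, 184.3]), array([315.3, 197.6])]
0.09 [array([347.1, 170.3]), array([294.3, 179. ]), array([315.2, 203.8])]
```

View pics/c2.png

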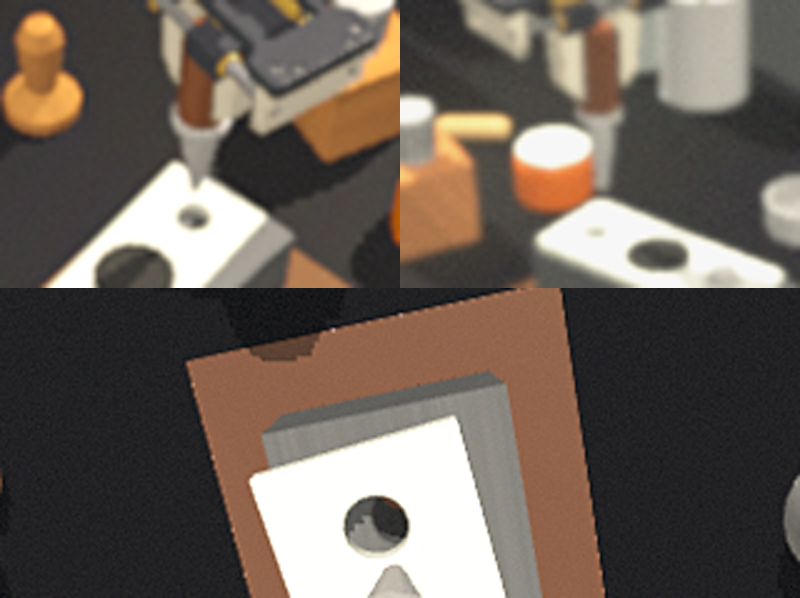

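The picture shows the plate hole at crop (376,526), the left rim of the base hole at about (374,524), and the drift tip just below at (395,568), where it was predicted.

```bash
python3 - <<'E'
from h import *
r=lambda u,v,z: ray('wrist',u/2.5+160,(v-288)/2.5+100,z)
print(r(376,526,.07),r(374,524,.06)+.01225*np.array([.979,.203,0]),'tip',r(396,569,.108),
 [r(*p,.06) for p in((263,434),(506,384))],'plate',[r(*p,.07) for p in((250,480),(457,418))])
E
```

```text
[0.5705 0.1017 0.07  ] [0.58159275 0.10228675 0.06      ] tip [0.5777 0.0977 0.108 ] [array([0.5296, 0.1337, 0.06  ]), array([0.6171, 0.1514, 0.06  ])] plate [array([0.5258, 0.1188, 0.07  ]), array([0.5991, 0.1407, 0.07  ])]
```

```bash
python3 -m jog '0 0 0 0.003 0 0.01 -1;0 0 0 0 0 0.012 -1;0 0 0 0 0 0.01 -1;0 0 0 0 0 0.008 -1;0 0 0 0 0 0.006 -1;0 0 0 0 0 0.005 -1;0 0 0 0 0 0 -1' 55
```

```text
time_s: 5.2
ee_pos: [0.576, 0.1042, 0.1456]
ee_rot: [-179.9, 0.0, 90.0]
ft_force: [-0.3, -0.9, -2.8]
gripper_width: 0.339
finger_force: 54.9
```

```bash
python3 -m jog '0 0 0 0 0.0005 0.005 -1;0 0 0 0 0.001 0.005 -1;0 0 0 0 0.001 0.005 -1;0 0 0 0 0.001 0.005 -1;0 0 0 0 0.001 0 -1;0 0 0 0 0 0 -1'
```

```text
time_s: 5.7
ee_pos: [0.5804, 0.1047, 0.126]
ee_rot: [-179.9, -0.0, 90.0]
ft_force: [-3.8, 2.4, -3.3]
gripper_width: 0.339
finger_force: 54.9
```

```bash
python3 -m jog '0 0 0 0 0 0.004 -1;0 0 0 0 0 0.004 -1;0 0 0 0 0 0.004 -1;0 0 0 0 0 0 -1'
```

```text
time_s: 6.03
ee_pos: [0.5811, 0.1054, 0.1141]
ee_rot: [180.0, -0.1, 90.0]
ft_force: [-1.3, 4.7, -3.7]
gripper_width: 0.34
finger_force: 54.9
```

```bash
python3 -m jog '0 0 0 0.0015 0 0 -1;0 0 0 0 0 0.003 -1;0 0 0 0 0 0.003 -1;0 0 0 0 0 0 -1'
python3 -m jog '0 0 0 0 0 0.003 -1;0 0 0 0 0 0.003 -1;0 0 0 0 0 0 -1'
```

```text
time_s: 6.37
ee_pos: [0.581, 0.1061, 0.1082]
ee_rot: [180.0, -0.0, 90.0]
ft_force: [-1.2, 4.0, -3.2]
gripper_width: 0.342
finger_force: 54.9
time_s: 6.62
ee_pos: [0.5809, 0.1061, 0.1021]
ee_rot: [-180.0, -0.0, 90.0]
ft_force: [-1.3, 4.7, -3.7]
gripper_width: 0.337
finger_force: 54.9
```

```bash
python3 -m jog '0 0 0 0.001 0 0 -1;0 0 0 0 0 0.003 -1;0 0 0 0 0 0.003 -1;0 0 0 0 0 0 -1'
python3 -m jog '0 0 0 0 0 0.002 -1;0 0 0 0 0 0.002 -1;0 0 0 0 0 0 -1;0 0 0 0 0 0 -1'
```

```text
time_s: 6.95
ee_pos: [0.5809, 0.1064, 0.0961]
ee_rot: [-180.0, 0.0, 90.0]
ft_force: [-1.6, 1.8, -3.9]
gripper_width: 0.34
finger_force: 54.9
time_s: 7.28
ee_pos: [0.581, 0.1066, 0.0926]
ee_rot: [-180.0, 0.0, 90.0]
ft_force: [-2.5, 0.5, -1.8]
gripper_width: 0.341
finger_force: 54.9
```

```bash
python3 -m jog '0 0 0 0 0 0.001 -1;0 0 0 0 0 0.001 -1;0 0 0 0 0 0 -1;0 0 0 0 0 0 -1'
```

```text
time_s: 7.62
ee_pos: [0.5811, 0.1067, 0.0924]
ee_rot: [180.0, -0.0, 90.0]
ft_force: [-8.8, -0.6, 16.7]
gripper_width: 0.34
finger_force: 55.0
```

The drift bottomed out with its shoulder on the plate: z stopped and the force rose by 20 N. I'll lift it out and take it back to block A.

```bash
python3 -m jog '0 0 0 0 0 -0.003 -1;0 0 0 0 0 -0.01 -1;0 0 0 0 0 -0.02 -1;0 0 0 0 0 -0.03 -1;0 0 0 0 0 -0.035 -1;0 0 0 0 0 -0.029 -1;0 0 0 0 0 0 -1'
python3 -m jog '0 0 0 -0.0349 -0.0089 0 -1;0 0 0 -0.0349 -0.0089 0 -1;0 0 0 -0.0349 -0.0089 0 -1;0 0 0 -0.0349 -0.0089 0 -1;0 0 0 -0.0349 -0.0089 0 -1;0 0 0 -0.0349 -0.0089 0 -1;0 0 0 -0.0349 -0.0089 0 -1;0 0 0 -0.0349 -0.0089 0 -1;0 0 0 -0.0349 -0.0089 0 -1;0 0 0 -0.0349 -0.0089 0 -1;0 0 0 -0.0349 -0.0089 0 -1;0 0 0 0 0 0 -1'
python3 -m jog '0 0 0 0 0 0 -1;0 0 0 0 0 0 -1'
python3 - <<'E'
from h import *
save('wrist','w2.png',(220,60,420,240),3)
s=sense();t=s['ee_pos'];print(t,s['ee_rot'])
for z in (.075,.12): print((proj('wrist',[.483,-.279,z])-[220,60])*3)
E
```

```text
time_s: 8.2
ee_pos: [0.5849, 0.1072, 0.2249]
ee_rot: [179.4, -0.1, 90.0]
ft_force: [1.6, -0.2, -1.8]
gripper_width: 0.34
finger_force: 54.9
time_s: 9.2
ee_pos: [0.4796, -0.2865, 0.2182]
ee_rot: [-180.0, 0.3, 89.4]
ft_force: [0.3, -0.2, -2.2]
gripper_width: 0.338
finger_force: 54.9
time_s: 9.37
ee_pos: [0.4832, -0.2771, 0.2178]
ee_rot: [180.0, -0.0, 90.0]
ft_force: [-0.2, 0.1, -2.3]
gripper_width: 0.345
finger_force: 54.9
[ 0.48356583 -0.27621599  0.217761  ] [ 1.79974029e+02 -1.78806522e-02  9.00491845e+01]
[289.5 405. ]
[289.2 447.6]
```

View pics/w2.png

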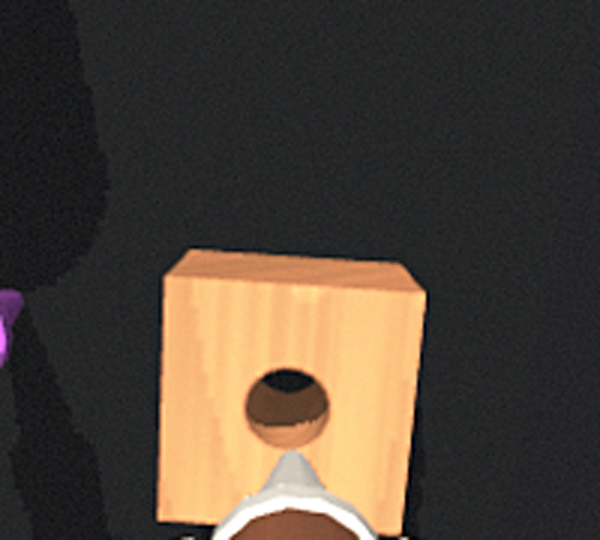

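The block's hole is at crop (287,407) and the drift tip is above it at (293,456), about 1 to 1.5 mm too far in +x. I'll correct that and go down.

```bash
python3 -m jog '0 0 0 0 -0.0015 0.02 -1;0 0 0 0 0 0.025 -1;0 0 0 0 0 0.02 -1;0 0 0 0 0 0.015 -1;0 0 0 0 0 0.01 -1;0 0 0 0 0 0 -1'
python3 -m jog '0 0 0 0 0 0.01 -1;0 0 0 0 0 0.01 -1;0 0 0 0 0 0.005 -1;0 0 0 0 0 0.002 -1;0 0 0 0 0 0 -1'
```

```text
time_s: 9.92
ee_pos: [0.4811, -0.2752, 0.1259]
ee_rot: [-179.8, -0.1, 90.1]
ft_force: [0.2, 0.2, -1.7]
gripper_width: 0.341
finger_force: 54.9
time_s: 10.33
ee_pos: [0.4814, -0.2769, 0.1003]
ee_rot: [-180.0, -0.0, 90.0]
ft_force: [0.4, -0.3, -2.2]
gripper_width: 0.345
finger_force: 54.9
```

```bash
python3 -m jog '0 0 0 0 0 0.002 -1;0 0 0 0 0 0.0015 -1;0 0 0 0 0 0 -1;0 0 0 0 0 0 -1'
```

```text
time_s: 10.67
ee_pos: [0.4819, -0.2772, 0.0976]
ee_rot: [180.0, 0.0, 90.0]
ft_force: [-0.6, -0.5, 0.2]
gripper_width: 0.339
finger_force: 54.9
```

```bash
python3 -m jog '0 0 0 0 0 0 1;0 0 0 0 0 0 1;0 0 0 0 0 0 1;0 0 0 0 0 0 1;0 0 0 0 0 0 1;0 0 0 0 0 0 1;0 0 0 0 0 0 1;0 0 0 0 0 -0.02 1;0 0 0 0 0 -0.035 1;0 0 0 0 0 -0.04 1;0 0 0 0 0 -0.03 1;0 0 0 0 0 0 1'
python3 -c "
from h import *
s=sense();print(s['ee_pos']);save('wrist','w3.png')
im=cv2.imread('pics/w3.png')[100:300,180:460];side=capture('side')[:,:,::-1][215:315,310:450]
cv2.imwrite('pics/c3.png',np.vstack([cv2.resize(im,(560,400)),cv2.resize(side,(280,200)).repeat(2,1) if 0 else cv2.resize(side,(560,200))]))
print((proj('wrist',[.4822,-.2795,.075])-[180,100])*2)"
```

```text
time_s: 11.67
ee_pos: [0.4845, -0.2786, 0.2287]
ee_rot: [179.5, 0.2, 90.0]
ft_force: [0.5, 0.0, -0.5]
gripper_width: 0.997
finger_force: 0.0
[ 0.48447713 -0.27863823  0.22874076]
[273.4 185.2]
```

View pics/c3.png

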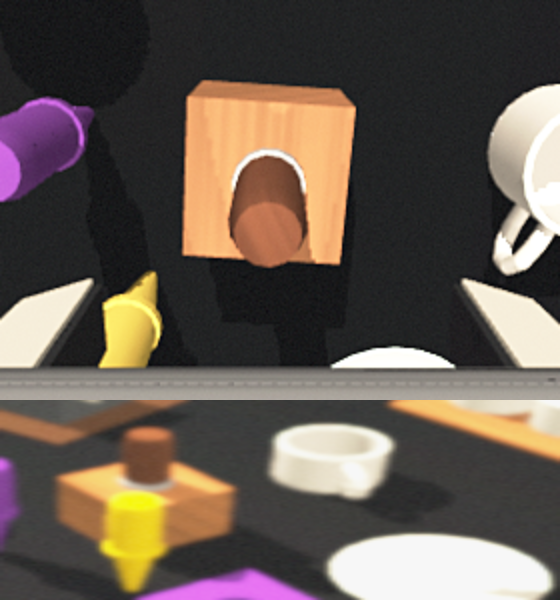

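The drift stands upright in block A with its shoulder flush. Next is the bolt.

```bash
python3 -m jog '0 0 0 0.035 0.0017 0 1;0 0 0 0.038 0.0018 0 1;0 0 0 0.038 0.0018 0 1;0 0 0 0.038 0.0018 0 1;0 0 0 0.038 0.0018 0 1;0 0 0 0.038 0.0018 0 1;0 0 0 0.038 0.0018 0 1;0 0 0 0.038 0.0018 0 1;0 0 0 0.038 0.0018 0 1;0 0 0 0.038 0.0018 0 1;0 0 0 0.038 0.0018 0 1;0 0 0 0.038 0.0018 0 1'
python3 -m jog '0 0 0 0.038 0.0018 0 1;0 0 0 0.038 0.0018 0 1;0 0 0 0.038 0.0018 0 1;0 0 0 0 0 0 1;0 0 0 0 0 0 1;0 0 0 0 0 0 1'
python3 - <<'E'
from h import *
s=sense();print(s['ee_pos'],s['ee_rot'])
save('wrist','w4.png',None,1.25)
for z in (.075,.121): print(proj('wrist',[.5085,.2925,z])*1.25)
E
```

```text
time_s: 12.77
ee_pos: [0.502, 0.1775, 0.2207]
ee_rot: [-179.9, 0.1, 90.0]
ft_force: [1.1, 0.6, 0.1]
gripper_width: 1.0
finger_force: 0.0
time_s: 13.27
ee_pos: [0.508, 0.289, 0.2207]
ee_rot: [-179.9, 0.1, 90.0]
ft_force: [1.2, -0.7, 0.0]
gripper_width: 1.0
finger_force: 0.0
[0.50795984 0.28900859 0.22070168] [-1.79877204e+02  1.17901747e-01  9.00088551e+01]
[397.   233.25]
[396.75  249.875]
```

View pics/w4.png

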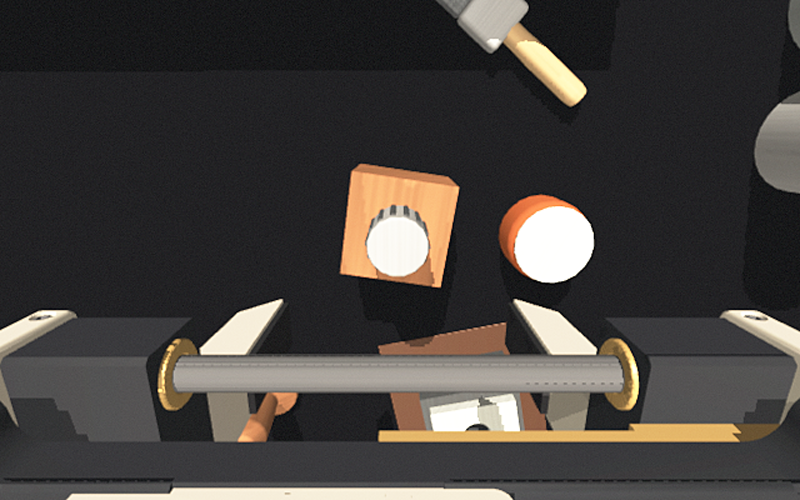

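The bolt head is centred at (397,246), about 2.5 mm further in +y than I predicted, so I estimate it at (0.5085, 0.295). The tin, at (550,245), is below finger level.

```bash
python3 -m jog '0 0 0 0.006 0.0005 0.025 1;0 0 0 0 0 0.03 1;0 0 0 0 0 0.03 1;0 0 0 0 0 0.03 1;0 0 0 0 0 0.015 1;0 0 0 0 0 0.006 -1;0 0 0 0 0 0 -1;0 0 0 0 0 0 -1;0 0 0 0 0 0 -1;0 0 0 0 0 0 -1;0 0 0 0 0 0 -1;0 0 0 0 0 0 -1' 45
python3 -m jog '0 0 0 0 0 0 -1;0 0 0 0 0 0 -1;0 0 0 0 0 0 -1;0 0 0 0 0 0 -1'
```

```text
time_s: 14.32
ee_pos: [0.5094, 0.2962, 0.087]
ee_rot: [179.9, -0.0, 90.0]
ft_force: [0.2, -0.6, 0.2]
gripper_width: 0.542
finger_force: 0.0
time_s: 14.65
ee_pos: [0.509, 0.2961, 0.0867]
ee_rot: [180.0, -0.0, 90.0]
ft_force: [-2.0, 0.2, 6.1]
gripper_width: 0.453
finger_force: 45.0
```

```bash
python3 -m jog '0 0 0 0 0 -0.02 -1;0 0 0 0 0 -0.03 -1;0 0 0 0 0 -0.03 -1;0 0 0 0 0 -0.02 -1;0 0 0 -0.0318 0.012 0 -1;0 0 0 -0.0318 0.012 0 -1;0 0 0 -0.0318 0.012 0 -1;0 0 0 -0.0318 0.012 0 -1;0 0 0 -0.0318 0.012 0 -1;0 0 0 -0.0318 0.012 0 -1;0 0 0 0 0 0 -1;0 0 0 0 0 0 -1'
python3 -m jog '0 0 0 0 0 0.015 -1;0 0 0 0 0 0.01 -1;0 0 0 0 0 0 -1;0 0 0 0 0 0 -1'
python3 - <<'E'
from h import *
s=sense();t=s['ee_pos'];print(t,s['ee_rot'],s['ft_force'])
A=capture("scene")[:,:,::-1];B=capture("side")[:,:,::-1];W=capture("wrist")[:,:,::-1]
c=lambda im,x,y,w,h,f:cv2.resize(im[y:y+h,x:x+w],None,fx=f,fy=f,interpolation=cv2.INTER_CUBIC)
x=np.array([.581,.103,.09]);a=proj('scene',x).astype(int);b=proj('side',x).astype(int)
print(a-50,b-50)
cv2.imwrite('pics/c4.png',np.vstack([np.hstack([c(A,a[0]-50,a[1]-50,100,72,4),c(B,b[0]-50,b[1]-50,100,72,4)]),c(W,160,110,320,124,2.5)]))
for p in([.581,.103,.07],[t[0],t[1],t[2]-.0667]): print([ (proj(n,p)) for n in('scene','side','wrist')])
E
```

```text
time_s: 15.65
ee_pos: [0.5815, 0.102, 0.1857]
ee_rot: [-180.0, 0.1, 89.7]
ft_force: [-0.0, 1.8, -1.6]
gripper_width: 0.449
finger_force: 45.0
time_s: 15.98
ee_pos: [0.58, 0.106, 0.1604]
ee_rot: [-179.9, 0.0, 90.1]
ft_force: [-0.4, -0.7, -2.7]
gripper_width: 0.449
finger_force: 45.0
[0.58002713 0.10599338 0.16041189] [-1.79873221e+02  1.44950378e-02  9.00798710e+01] [-0.37187297 -0.73618603 -2.66887673]
[299 121] [245 128]
[array([349.1, 175.9]), array([295.4, 183.2]), array([316.7, 211.4])]
[array([350.3, 169.5]), array([294.4, 176.7]), array([315.3, 217.4])]
```

View pics/c4.png

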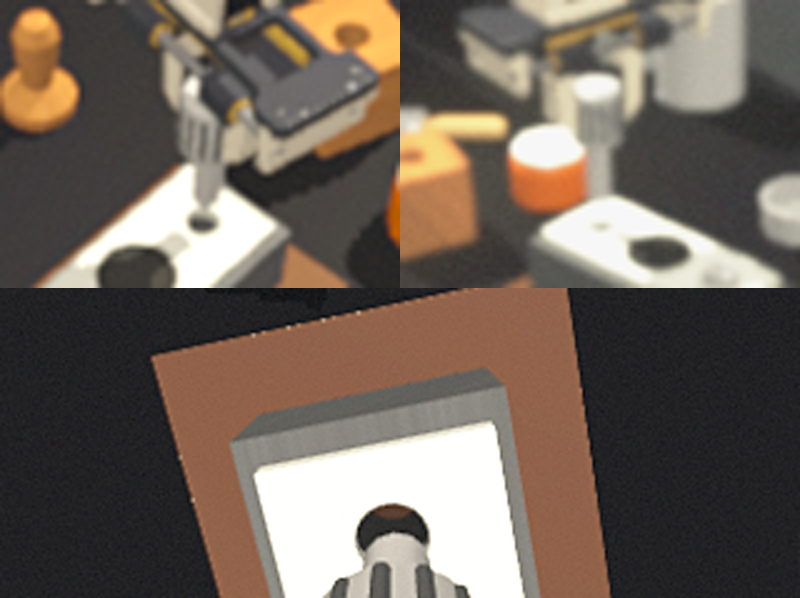

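The plate is now square with the base. Its hole is at crop (393,537), and the bolt tip is above it at (395,564), within about 1 mm laterally. I'll lower it.

```bash
python3 -m jog '0 0 0 0.0007 0 0.01 -1;0 0 0 0 0 0.01 -1;0 0 0 0 0 0.006 -1;0 0 0 0 0 0.004 -1;0 0 0 0 0 0.004 -1;0 0 0 0 0 0 -1'
```

```text
time_s: 16.63
ee_pos: [0.5805, 0.1057, 0.1262]
ee_rot: [-179.9, 0.0, 90.0]
ft_force: [-0.1, 0.2, -2.2]
gripper_width: 0.449
finger_force: 45.0
```

```bash
python3 -m jog '0 0 0 0 0 0.004 -1;0 0 0 0 0 0.004 -1;0 0 0 0 0 0.006 -1;0 0 0 0 0 0 -1'
python3 -m jog '0 0 0 0 0 0.008 -1;0 0 0 0 0 0.008 -1;0 0 0 0 0 0.006 -1;0 0 0 0 0 0.004 -1;0 0 0 0 0 0 -1'
```

```text
time_s: 16.97
ee_pos: [0.5804, 0.1056, 0.112]
ee_rot: [-179.9, 0.0, 90.0]
ft_force: [-0.8, -1.1, -1.8]
gripper_width: 0.447
finger_force: 45.0
time_s: 17.38
ee_pos: [0.5804, 0.1058, 0.086]
ee_rot: [-179.9, 0.0, 90.0]
ft_force: [0.1, -0.3, -2.5]
gripper_width: 0.45
finger_force: 45.0
```

```bash
python3 -m jog '0 0 0 0 0 0.002 -1;0 0 0 0 0 0.002 -1;0 0 0 0 0 0.001 -1;0 0 0 0 0 0 -1;0 0 0 0 0 0 -1'
```

```text
time_s: 17.8
ee_pos: [0.5812, 0.1059, 0.0824]
ee_rot: [180.0, -0.0, 90.0]
ft_force: [-0.5, 0.1, -1.0]
gripper_width: 0.453
finger_force: 45.0
```

```bash
python3 -m jog '0 0 0 0 0 0.0007 -1;0 0 0 0 0 0 -1;0 0 0 0 0 0 1;0 0 0 0 0 0 1;0 0 0 0 0 0 1;0 0 0 0 0 0 1;0 0 0 0 0 0 1;0 0 0 0 0 0 1;0 0 0 0 0 -0.015 1;0 0 0 0 0 -0.03 1;0 0 0 0 0 -0.04 1;0 0 0 0 0 -0.04 1'
python3 -m jog '0 0 0 0 0 -0.03 1;0 0 0 0 0 0 1;0 0 0 0 0 0 1;0 0 0 0 0 0 1'
python3 - <<'E'
from h import *
A=capture("scene")[:,:,::-1];B=capture("side")[:,:,::-1];W=capture("wrist")[:,:,::-1]
c=lambda im,x,y,w,h,f:cv2.resize(im[y:y+h,x:x+w],None,fx=f,fy=f,interpolation=cv2.INTER_CUBIC)
cv2.imwrite('pics/c5.png',np.vstack([np.hstack([c(A,80,60,360,240,1.11),c(B,180,120,300,200,1.33)])[:266],c(W,160,100,320,124,2.5)[:,:int(399+399)]]) if 0 else np.vstack([cv2.resize(np.hstack([A[60:300,80:440],B[100:340,180:540]]),(800,267)),c(W,160,100,320,132,2.5)]))
t=[.581,.104]
for z in(.07,.116): print([proj(n,t+[z]) for n in('scene','side','wrist')])
E
```

```text
time_s: 18.8
ee_pos: [0.5802, 0.1057, 0.2073]
ee_rot: [-179.9, 0.0, 90.0]
ft_force: [2.1, -0.1, 0.1]
gripper_width: 0.996
finger_force: 0.0
time_s: 19.13
ee_pos: [0.5806, 0.1058, 0.236]
ee_rot: [-180.0, 0.0, 90.0]
ft_force: [0.3, -0.7, -0.0]
gripper_width: 0.995
finger_force: 0.0
[array([349.4, 175.7]), array([295.3, 183.1]), array([318.5, 188.1])]
[array([350.4, 164.6]), array([294.7, 170.9]), array([318.4, 200.6])]
```

View pics/c5.png

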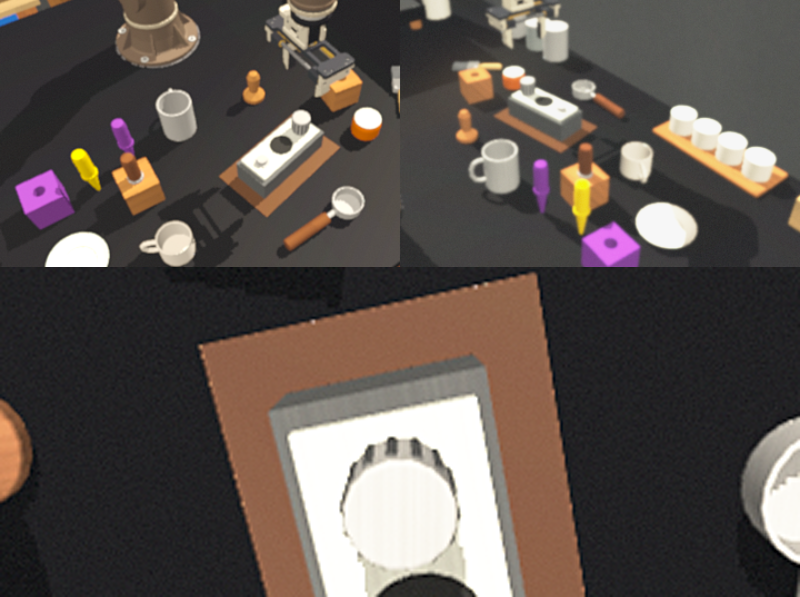

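The bolt head sits flat on the plate (wrist crop (400,510), the height expected when home). The drift is upright in block A, and the bystanders are where they were.

```bash
python3 -c "
from cell import *
print(hand_in())"
```

```text
the job is handed in; nothing more can be done
None
```

I aligned the plate with the drift, stood the drift back in block A, dropped the bolt home through plate and base, and handed the job in at about 19 s; the final pictures show the bystanders undisturbed.

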